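# Mirror the carving tools into the empty rack

## Robot

A 7-joint arm with a two-finger parallel gripper is mounted at the origin on the work surface. World frame = base frame: x ahead of the robot, y to its left, z up, the work surface at z = 0. Lengths are in m, angles in rad, forces in N, time in s.
With the tool pointing down it reaches from about 0.425 to 0.925 m from the base axis. Payload 6.8 kg.
Tool frame: the origin (TCP) lies at the very end of the fingers, on their centre line; the grasp point (between the pads) lies 19 mm behind it; z points along the fingers, y is the direction in which the jaws open and shut (so a half turn about z gives the same grasp; the last joint's range is limited). The gripper opens to 85 mm and grips with 20 to 120 N. Pads are 22 mm wide; open, the fingers measure 114 mm over their backs; the gripper's body (76 mm by 85 mm) begins 54 mm behind the grasp point. The pads swing forward as they close: fully open they stand 13 mm farther back than shut.
Start: joints at [-1.45, 0.477, 0.022, 1.555, -0.011, 1.109, -0.083], TCP at [0.153, 0.657, 0.231] pointing down, gripper open.
Joint ranges: [-2.96, 2.96], [-0.34, 2.1], [-1.41, 1.46], [0.24, 2.44], [-1.37, 4.51], [0.17, 1.92], [-2.96, 2.96]. Speed limits (rad/s): [2.39, 2.39, 3.14, 3.14, 3.14, 3.14, 3.14].

## Interface

Orientations are given as a unit quaternion [w, x, y, z].
In Python, from station import bot gives the robot as it stands.
- The arm moves only by the tool step_arm, never from a script. Its argument "rows" is one flat list of numbers, 5 for each row, row after row: the shift along the world's x, y, z in mm, then the turn about the world's z in rad, then the opening, from 0 (shut) to 1 (fully open). In form: [x, y, z, spin, jaw, x, y, z, spin, jaw, ...]. A call has 1 to 12 rows; each row shifts and turns the commanded pose from where the row before left it; what a row does not reach is not made up. A row lasts 1/10 s, in which the tool goes at most 50 mm and 8.59 degrees, less where a joint would pass 70% of its speed; a pose out of reach is approached as far as the arm can. A call is refused whole if a number of a shift passes 50 or a number of a turn 0.15, either way. A call with a gripper value outside its range is refused whole. The fingers move at their own pace and stop on an object; "squeeze" is the grip in N (left out, the last holds). Time passes only in rows, so rows that do not move let the fingers close. It gives the time, the measured TCP pose, the force and the opening at its end, in the units of the state.
- bot.get_obs(): the state, without advancing time (a new reading comes with each control period).
- bot.read_camera(name): name is "scene" or "top" or "wrist"; returns (picture, depth): 400x640x3 uint8, red, green, blue; 400x640 float32, m along the optical axis (not along the pixel's ray), 0 where there is no reading.
- bot.camera_info(name): a dict with "camera_matrix" (3x3 intrinsics, pixels), "rvec" (rotation vector, rad) and "tvec" (3), from world to camera coordinates, as OpenCV has them. Camera axes: x right, y down, z forward; pixel columns grow to the right and rows downward; lengths in m; the calibration is good to about 2 mm. The wrist camera is an equidistant fisheye: a pixel r from the principal point sees the ray r / f radians off the axis. A picture is of the moment at which its call begins: read the wrist's pose just before it. camera_info takes no time and is no camera call; for the wrist camera it gives the pose at the moment of the call.
- bot.hand_in(): hands the job in, once; it reports no verdict.
Trained networks look in the newest picture that a camera, given by its name, has taken for a name from the list of things; names that differ only in an ending like _2 or _b are one class to them, and where a whole thing is asked for, a point or a joint stands for the part that bears it (a point fixed in the world has none). Each returns a list of dicts, best first, with "score" (0 to 1); they miss things now and then, are a little off and sometimes report something else, mostly with a low value. They report only what shows in the picture. A call takes as long as a camera call. They do not tell look-alikes from the thing itself.
- bot.recognise(camera, label): "at" ([x, y, z] in m, in world coordinates, good to about 4 mm: the middle of the surface that is visible of it).
- bot.regions_of(camera, label): "pixels" (400x640 bool, what is visible of it).
The state is a dict: "t": time; "q": joint angles; "joint_vel": joint speeds; "joint_torque": joint torques, N m; "eef_pos": TCP position; "tool_rot": TCP orientation; "contact_force": force on the tool from outside, world axes, zero at the start; "torque": the same for the moment, N m; "gripper_width": opening from 0.0 (shut) to 1.0 (fully open).
Only numpy, scipy, OpenCV 4.12 (cv2) and the standard library are available. Lean on these libraries where they do the work, as an engineer would, in place of code of your own. Each camera call takes 0.05 s, during which the arm holds its last target.

## Task

Move the four carving tools from the full rack to the empty rack beside it, in reverse order, like a mirror image: the tool lying nearest to the empty rack goes into that rack's nearest groove, the next tool into the next groove, and so on, until the farthest tool lies in the farthest groove. Lay each one the same way round and at the same place lengthwise as it lay before, handle on the near rail and shank on the far rail, level and settled in its groove. Do not shift the slip stone between the racks or the strop block behind them.

Things in the scene. Friction and masses are not known exactly. Their poses are not given: they have to be found in the camera images.
- full_rack: Brown wood rack, left or right of the empty one, holding the 4 tools at the start. Base slab x -100 to +60, 300 mm along y, 8 thick; on it 2 toothed rails, 20 thick: near one at x -85 (teeth to z 46) for handles, far one at x +42 (teeth to z 54) for shanks; free finger room between. Origin: underside, below the row of tools; 12 mm above the table, on a fixed board. Fixed, yaw within 0.2 rad.
- empty_rack: Pale wood rack, same shape and frame as the full one, end to end with it, 40 to 70 mm apart. In both, 4 V-grooves at y = -112.5, -37.5, +37.5, +112.5 mm (y along the row, to the left; x away from the robot). A tool properly in a groove has its origin at rack x = 0 (give or take 5 mm), z = 43, its x along rack x. Grooves funnel a tool lowered within 10 mm of centre. Fixed.
- flat_chisel: Loose carving tool, 110 g, with a broad flat blade 26 mm wide and 58 mm long. x: along its axis to the tip. Origin on the axis, near the balance point: grip here. Round wood handle 26 mm thick, x -108 to +12; brass ferrule to +24; shank 10 mm thick to +70; blade to 125. In a groove it lies level, axis 43 mm above the rack's underside, tip away from the robot. Roll about x is free.
- narrow_chisel: Loose carving tool, 110 g, with a narrow straight blade 8 mm wide and the shortest handle. x: along its axis to the tip. Origin on the axis, near the balance point: grip here. Round wood handle 26 mm thick, x -92 to +12; brass ferrule to +24; shank 10 mm thick to +70; blade to 118. In a groove it lies level, axis 43 mm above the rack's underside, tip away from the robot. Roll about x is free.
- fishtail: Loose carving tool, 110 g, with a blade that spreads into a fishtail some 30 mm wide. x: along its axis to the tip. Origin on the axis, near the balance point: grip here. Round wood handle 26 mm thick, x -100 to +12; brass ferrule to +24; shank 10 mm thick to +70; blade to 122. In a groove it lies level, axis 43 mm above the rack's underside, tip away from the robot. Roll about x is free.
- v_tool: Loose carving tool, 110 g, with a V-shaped channel blade and the longest handle. x: along its axis to the tip. Origin on the axis, near the balance point: grip here. Round wood handle 26 mm thick, x -116 to +12; brass ferrule to +24; shank 10 mm thick to +70; blade to 124. In a groove it lies level, axis 43 mm above the rack's underside, tip away from the robot. Roll about x is free.
- slip_stone: Small white sharpening stone 85 x 22 x 14 mm (x, y, z), lying loose in the gap between the racks; origin at the centre of its underside. Leave it where it is.
- strop_block: Dark wooden block 45 x 170 x 22 mm (x, y, z), loose on the board beyond the blade tips; origin at the centre of its underside. Leave it where it is.
Things that resemble listed ones, but are neither listed nor needed, are in the scene too. Leave any red look-alike of the flat_chisel alone.

How it is judged:
By the outcome, as a careful person would: the job done as asked, in the order asked, and still so for the second after the job is handed in, with the robot touching nothing.
It also fails if it takes over 93 s, if anything falls off the work surface, if the arm or the gripper's body presses on something with over 40 N, if the wrist force passes 120 N, or if a joint passes its speed limit or range.

## Working session

There is one attempt and no reset: what is moved stays moved. The work goes in short steps, Python scripts to look and compute and a tool call to move; the robot and the scene stay as the last step left them, time stands still between calls to the robot, and variables do not carry over. Pictures are saved under pics/ and viewed, and the job is handed in when it is done.

Besides the shell and the picture viewer there is one more tool, called after ">>>" as name(argument=value, ...) on one line, values as JSON. step_arm: Moves the arm, as the interface text tells. Its arguments: {"type":"object","properties":{"rows":{"type":"array"},"squeeze":{"type":"number"}},"required":["rows"]}

```bash
ls; mkdir -p pics; python3 - <<'E'
from station import bot
import cv2
o=bot.get_obs()
print({k:(o[k]) for k in ('t','eef_pos','tool_rot','gripper_width','contact_force')})
for n in('scene','top'):
    p,d=bot.read_camera(n); cv2.imwrite(f'pics/{n}0.png',p[:,:,::-1])
    i=bot.camera_info(n); print(n,i)
E
```

```text
pics
{'t': 0.0, 'eef_pos': array([0.15298783, 0.65681261, 0.23031186]), 'tool_rot': array([-3.78359117e-05,  1.14155641e-01,  9.93462444e-01, -9.27325651e-04]), 'gripper_width': 0.9978828238857363, 'contact_force': array([-0.7426032 , -0.09204464,  0.13749646])}
scene {'camera_matrix': array([[465.76005797,   0.        , 322.77101042],
       [  0.        , 465.76005797, 206.41110315],
       [  0.        ,   0.        ,   1.        ]]), 'rvec': array([ 1.32823366,  2.2916029 , -0.85819648]), 'tvec': array([ 0.20980793, -0.23603513,  1.35528661])}
top {'camera_matrix': array([[408.46954274,   0.        , 315.38200933],
       [  0.        , 408.46954274, 194.51946656],
       [  0.        ,   0.        ,   1.        ]]), 'rvec': array([ 2.06906813, -2.14714878,  0.23077668]), 'tvec': array([0.04366849, 0.44962984, 1.1307066 ])}
```

View pics/scene0.png

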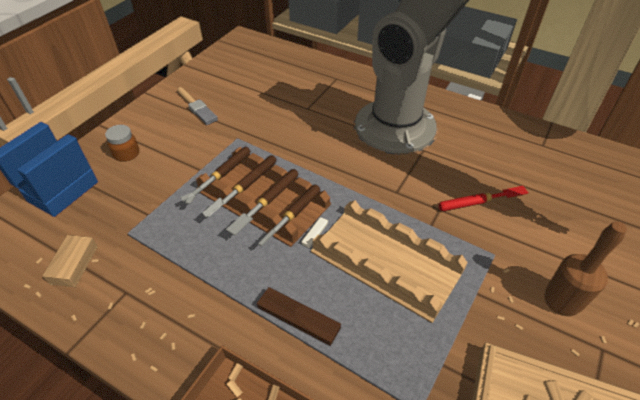

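View pics/top0.png

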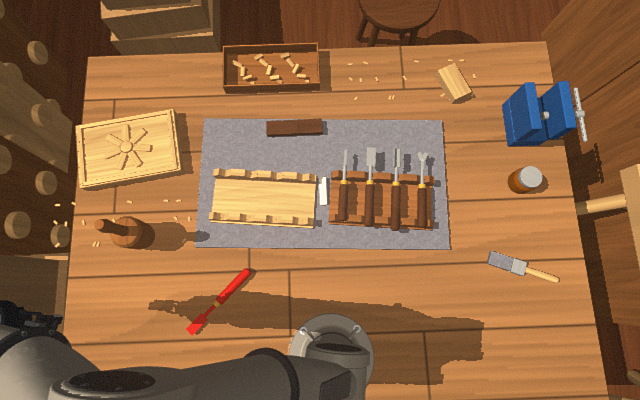

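The full rack is on the right (y<0) and the empty one on the left. From the gap outward the tools look like narrow chisel, flat chisel, V-tool and fishtail. Next I measure them.

```bash
cat > h.py <<'E'
import numpy as np, cv2
from station import bot
def cam(n):
    i=bot.camera_info(n); R=cv2.Rodrigues(np.array(i['rvec']))[0]
    return np.array(i['camera_matrix']),R,np.array(i['tvec']).ravel()
def cloud(n,d):
    K,R,t=cam(n); v,u=np.mgrid[:400,:640]
    c=np.stack([(u-K[0,2])/K[0,0]*d,(v-K[1,2])/K[1,1]*d,d],-1)
    w=(c-t)@R; w[d<=0]=np.nan
    return w
E
python3 - <<'E'
from h import *
p,d=bot.read_camera('top'); W=cloud('top',d)
np.savez('top.npz',p=p,d=d,W=W)
for l in ['narrow_chisel','flat_chisel','v_tool','fishtail','slip_stone','strop_block','full_rack','empty_rack']:
    for r in bot.regions_of('top',l)[:3]:
        m=r['pixels']; P=W[m]; P=P[~np.isnan(P).any(1)]
        vv,uu=np.where(m)
        xy=P[:,:2]; c=xy.mean(0); ev,E=np.linalg.eigh(np.cov(xy.T)); a=E[:,1]*np.sign(E[0,1])
        pr=(xy-c)@a
        print(l,round(r['score'],2),m.sum(),'uv',uu.mean().round(),vv.mean().round(),'med',np.median(P,0).round(4),'zpct',np.percentile(P[:,2],[5,50,95]).round(3),'yaw',np.arctan2(a[1],a[0]).round(3),'ends',(c+a*pr.min()).round(3),(c+a*pr.max()).round(3))
E
```

```text
narrow_chisel 0.97 453 uv 343.0 194.0 med [ 0.4425 -0.0525  0.0644] zpct [0.054 0.064 0.07 ] yaw -0.102 ends [ 0.372 -0.044] [ 0.575 -0.065]
flat_chisel 0.82 699 uv 218.0 301.0 med [0.1653 0.3058 0.0204] zpct [0.009 0.02  0.028] yaw -0.797 ends [0.077 0.397] [0.245 0.225]
flat_chisel 0.74 617 uv 369.0 188.0 med [ 0.4496 -0.1286  0.0632] zpct [0.055 0.063 0.07 ] yaw -0.105 ends [ 0.354 -0.117] [ 0.586 -0.141]
flat_chisel 0.74 5601 uv 263.0 198.0 med [0.4523 0.1793 0.0221] zpct [0.017 0.022 0.065] yaw 1.478 ends [0.437 0.031] [0.466 0.341]
v_tool 0.75 589 uv 396.0 195.0 med [ 0.4309 -0.2011  0.0645] zpct [0.055 0.065 0.07 ] yaw -0.115 ends [ 0.339 -0.189] [ 0.574 -0.217]
v_tool 0.4 5504 uv 263.0 198.0 med [0.4517 0.1793 0.0221] zpct [0.017 0.022 0.064] yaw 1.472 ends [0.435 0.031] [0.466 0.336]
fishtail 0.71 516 uv 422.0 197.0 med [ 0.4203 -0.2755  0.0635] zpct [0.053 0.063 0.07 ] yaw -0.116 ends [ 0.346 -0.266] [ 0.573 -0.292]
fishtail 0.15 188 uv 323.0 190.0 med [0.4686 0.0042 0.0268] zpct [0.023 0.027 0.03 ] yaw -0.036 ends [0.427 0.006] [0.509 0.003]
slip_stone 0.61 129 uv 323.0 189.0 med [0.472  0.004  0.0267] zpct [0.023 0.027 0.03 ] yaw 0.015 ends [0.43  0.003] [0.506 0.005]
strop_block 0.78 873 uv 294.0 127.0 med [0.6647 0.0837 0.0343] zpct [0.023 0.034 0.038] yaw 1.566 ends [ 0.665 -0.001] [0.666 0.169]
full_rack 0.69 3549 uv 380.0 199.0 med [ 0.4385 -0.1625  0.0226] zpct [0.017 0.023 0.066] yaw 1.538 ends [ 0.43  -0.322] [ 0.44  -0.011]
empty_rack 0.81 5467 uv 263.0 198.0 med [0.4515 0.1789 0.0221] zpct [0.017 0.022 0.064] yaw 1.482 ends [0.437 0.03 ] [0.463 0.333]
```

```bash
python3 - <<'E'
import cv2
a=cv2.imread('pics/top0.png')[110:255,190:460]
cv2.imwrite('pics/topcrop.png',cv2.resize(a,None,fx=2.9,fy=2.9,interpolation=cv2.INTER_CUBIC))
E
```

```text
(no output)
```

View pics/topcrop.png

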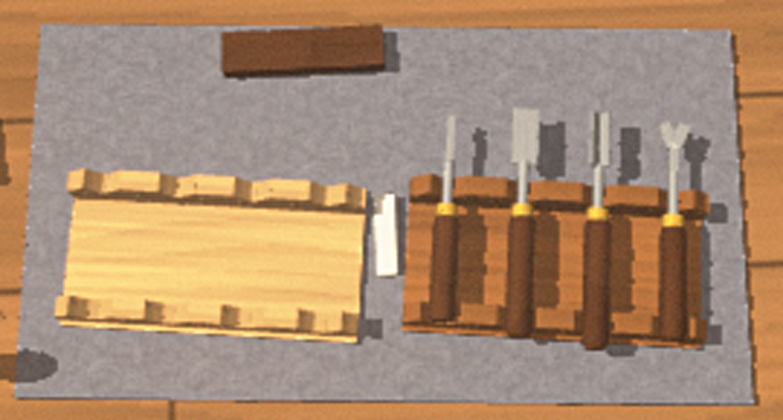

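```bash
cat > fit.py <<'E'
from h import *
from scipy.optimize import minimize
from scipy.ndimage import gaussian_filter, map_coordinates
S=1 # mm
X=np.arange(-200,160); Y=np.arange(-260,261)
gx,gy=np.meshgrid(X,Y,indexing='ij')
H=np.full(gx.shape,12.)
H[(gx>=-100)&(gx<=60)&(abs(gy)<=150)]=20
dy=np.min([abs(gy-c) for c in(-112.5,-37.5,37.5,112.5)],0)
near=(abs(gx+85)<=10)&(abs(gy)<=150); far=(abs(gx-42)<=10)&(abs(gy)<=150)
H[near]=np.minimum(58,12+24.6+dy)[near]; H[far]=np.minimum(66,12+36+dy)[far]
Hs=gaussian_filter(H,1.5)
def res(q,P):
    c,s=np.cos(q[2]),np.sin(q[2]); d=(P[:,:2]-q[:2])*1000
    x=c*d[:,0]+s*d[:,1]; y=-s*d[:,0]+c*d[:,1]
    m=map_coordinates(Hs,[x+200,y+260],order=1,mode='nearest')
    return P[:,2]*1000-m,x,y
def fit(P,q0):
    f=lambda q:np.mean(np.minimum(abs(res(q,P)[0]-q[3]*1000),12))
    best=None
    for dx in(-.012,0,.012):
      for dyy in(-.012,0,.012):
        for w in (-.03,.03):
          q=np.array([q0[0]+dx,q0[1]+dyy,q0[2]+w,0])
          r=minimize(f,q,method='Nelder-Mead',options=dict(initial_simplex=np.vstack([q]+[q+np.eye(4)[k]*[.008,.008,.03,.003][k] for k in range(4)]),maxiter=300,xatol=1e-4,fatol=1e-4))
          if best is None or r.fun<best.fun: best=r
    return best
def crop(W,q0,excl=None):
    P=W[~np.isnan(W).any(-1)&(excl if excl is not None else True)]
    _,x,y=res(q0,P); return P[(x>-125)&(x<85)&(abs(y)<168)&(P[:,2]<.09)]
E
python3 - <<'E'
from fit import *
ini={'empty':[.465,.18,-.1],'full':[.457,-.165,-.1]}
for cn in('top','scene'):
    p,d=bot.read_camera(cn); W=cloud(cn,d)
    ex=np.ones((400,640),bool)
    for l in ['narrow_chisel','flat_chisel','v_tool','fishtail','slip_stone']:
        for r in bot.regions_of(cn,l):
            if r['score']>.4 and r['pixels'].sum()<2500:
                Q=np.nanmean(W[r['pixels']],0)
                ex&=~cv2.dilate(r['pixels'].astype(np.uint8),np.ones((3,3))).astype(bool)
                print(cn,l,round(r['score'],2),Q.round(3))
    for k,q0 in ini.items():
        P=crop(W,np.array(q0+[0]),ex); b=fit(P,q0); print(cn,k,len(P),b.x.round(4),round(b.fun,2))
    from fit import *
o=bot.get_obs();print(o['t'])
E
```

```text
top narrow_chisel 0.74 [ 0.45  -0.052  0.064]
top flat_chisel 0.95 [0.165 0.307 0.018]
top flat_chisel 0.68 [ 0.463 -0.129  0.061]
top v_tool 0.78 [ 0.443 -0.201  0.064]
top slip_stone 0.6 [0.469 0.005 0.026]
top empty 7754 [ 0.4739  0.1781 -0.0933  0.0007] 2.65
top full 5932 [ 4.553e-01 -1.668e-01 -9.880e-02  4.000e-04] 3.49
scene narrow_chisel 0.65 [ 0.467 -0.054  0.058]
scene flat_chisel 0.89 [ 0.47  -0.13   0.057]
scene flat_chisel 0.77 [0.173 0.304 0.017]
scene v_tool 0.81 [ 0.455 -0.201  0.061]
scene fishtail 0.72 [ 0.446 -0.275  0.06 ]
scene slip_stone 0.52 [0.469 0.005 0.023]
scene empty 11878 [ 4.720e-01  1.763e-01 -9.740e-02 -2.000e-04] 3.3
scene full 5117 [ 4.540e-01 -1.681e-01 -9.650e-02 -4.000e-04] 3.61
1.15
```

>>> step_arm(rows=[20,-30,6,0.011,1,30,-42,6,0.011,1,30,-42,6,0.011,1,30,-42,6,0.011,1,30,-42,6,0.011,1,30,-42,6,0.011,1,30,-42,6,0.011,0.8,30,-42,6,0.011,0.7,30,-42,6,0.011,0.65,30,-42,6,0.011,0.65,20,-42,6,0.011,0.65,10,-30,4,0.01,0.65])

```text
t: 2.35
eef_pos: [0.4647, 0.1882, 0.3001]
tool_rot: [0.001, 0.051, 0.999, 0.0]
contact_force: [0.6, 0.8, -0.4]
gripper_width: 0.65
```

```bash
python3 - <<'E'
from h import *
o=bot.get_obs(); print(o['t'],o['eef_pos'],o['tool_rot'],o['gripper_width'],o['joint_vel'].max())
i=bot.camera_info('wrist'); p,d=bot.read_camera('wrist')
np.savez('w0.npz',p=p,d=d,**i); print(i)
cv2.imwrite('pics/w0.png',p[:,:,::-1])
E
```

```text
2.35 [0.46471135 0.18820568 0.30005424] [7.60603142e-04 5.06086852e-02 9.98718269e-01 5.11235734e-05] 0.6500125912619612 0.6930116198910989
{'camera_matrix': array([[309.70691629,   0.        , 318.89846879],
       [  0.        , 309.70691629, 199.10802   ],
       [  0.        ,   0.        ,   1.        ]]), 'rvec': array([-2.14343925, -1.93395694, -0.31385266]), 'tvec': array([-0.23376564, -0.48369882,  0.30568741])}
```

View pics/w0.png

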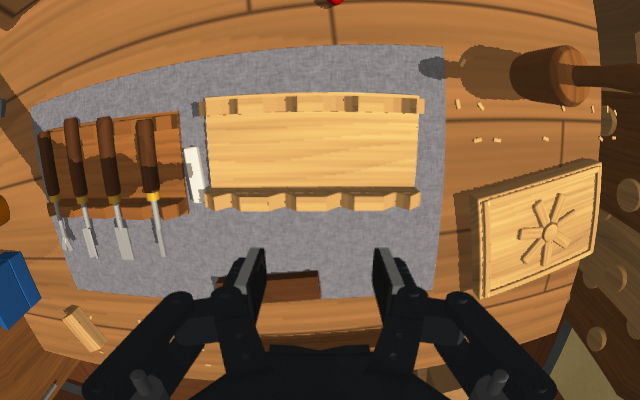

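The wrist view shows both racks (full at left, u 40–190; empty at u 205–420). I'll fit the racks and tools from it as a cross-check.

```bash
cat > wr.py <<'E'
from fit import *
def wcloud(i,d):
    K=np.array(i['camera_matrix']);R=cv2.Rodrigues(np.array(i['rvec']))[0];t=np.array(i['tvec']).ravel()
    v,u=np.mgrid[:400,:640]
    a=(u-K[0,2])/K[0,0];b=(v-K[1,2])/K[1,1];th=np.hypot(a,b)+1e-9
    k=np.tan(np.minimum(th,1.4))/th
    c=np.stack([a*k*d,b*k*d,d],-1); w=(c-t)@R; w[(d<=0)|(th>1.2)]=np.nan
    return w
def shot():
    i=bot.camera_info('wrist'); p,d=bot.read_camera('wrist'); return i,p,d
E
python3 - <<'E'
from wr import *
f=np.load('w0.npz'); 
for k in range(1):
    i,p,d=shot(); W=wcloud(i,d); P=None
    q0=np.array([.4735,.177,-.096,0]); P=crop(W,q0); P=P[P[:,2]>.0]; b=fit(P,q0[:3]); print('empty',len(P),b.x.round(4),round(b.fun,2))
    ex=np.ones((400,640),bool)
    for l in ['narrow_chisel','flat_chisel','v_tool','fishtail']:
        for r in bot.regions_of('wrist',l)[:2]:
            m=r['pixels']
            if r['score']<.3 or m.sum()>6000: continue
            Q=W[m]; Q=Q[~np.isnan(Q).any(1)]; xy=Q[:,:2]; c=xy.mean(0); E=np.linalg.eigh(np.cov(xy.T))[1]; a=E[:,1]*np.sign(E[0,1]); pr=(xy-c)@a
            print(l,round(r['score'],2),'yaw',np.arctan2(a[1],a[0]).round(3),'ends',(c+a*pr.min()).round(4),(c+a*pr.max()).round(4),'zmax',np.percentile(Q[:,2],95).round(4))
            ex&=~cv2.dilate(m.astype(np.uint8),np.ones((3,3))).astype(bool)
    q0=np.array([.4545,-.1675,-.097,0]); P=crop(W,q0,ex); b=fit(P,q0[:3]); print('full',len(P),b.x.round(4),round(b.fun,2))
print(bot.get_obs()['eef_pos'],bot.get_obs()['t'])
E
```

```text
empty 32544 [ 4.726e-01  1.757e-01 -9.770e-02  4.000e-04] 1.74
narrow_chisel 0.68 yaw -0.122 ends [ 0.3721 -0.0411] [ 0.5796 -0.0665] zmax 0.0683
flat_chisel 0.95 yaw -0.129 ends [ 0.3528 -0.1134] [ 0.6127 -0.1472] zmax 0.068
flat_chisel 0.43 yaw 1.183 ends [0.246  0.2234] [0.2512 0.2361] zmax 0.0221
v_tool 0.72 yaw -0.16 ends [ 0.3388 -0.1845] [ 0.6055 -0.2275] zmax 0.068
fishtail 0.76 yaw -0.143 ends [ 0.3459 -0.2607] [ 0.5896 -0.2958] zmax 0.0679
full 11968 [ 4.546e-01 -1.692e-01 -9.510e-02  2.000e-04] 2.26
[0.46229296 0.19302731 0.29915471] 2.65
```

>>> step_arm(rows=[1,-20,-20,0,0.65,1,-40,-25,0,0.65,1,-45,-25,0,0.65,0,-45,-25,0,0.65,0,-45,-25,0,0.65,0,-34,-25,0.005,0.65,0,-20,-24,0,0.65,0,0,-10,0,0.65,0,0,0,0,0.65,0,0,0,0,0.65])

```text
t: 3.65
eef_pos: [0.4665, -0.0515, 0.1228]
tool_rot: [0.0, 0.045, 0.999, 0.0]
contact_force: [1.0, -0.2, 0.5]
gripper_width: 0.648
```

```bash
python3 - <<'E'
from wr import *
o=bot.get_obs(); print(o['t'],o['eef_pos'],o['tool_rot'],o['gripper_width'],abs(o['joint_vel']).max())
i,p,d=shot(); cv2.imwrite('pics/w1.png',p[:,:,::-1])
K=np.array(i['camera_matrix']);R=cv2.Rodrigues(np.array(i['rvec']))[0];t=np.array(i['tvec']).ravel()
W=wcloud(i,d)
# handle ridge near grasp: points with z in .058-.072 , |dx|<50
for nm,(x,y) in dict(narrow=(.4653,-.056),flat=(.4581,-.1307),v=(.4509,-.2053)).items():
    P=W[~np.isnan(W).any(-1)]; c,s=np.cos(-.0965),np.sin(-.0965); D=P[:,:2]-[x,y]
    lx=c*D[:,0]+s*D[:,1]; ly=-s*D[:,0]+c*D[:,1]
    m=(P[:,2]>.062)&(P[:,2]<.071)&(abs(ly)<.02)&(lx<-.02)&(lx>-.13)
    if m.sum(): print(nm,m.sum(),'ly',ly[m].mean().round(4),'lx range',lx[m].min().round(4),lx[m].max().round(4), 'slope',np.polyfit(lx[m],ly[m],1)[0].round(3),'zmax',np.percentile(P[m,2],98).round(4))
E
```

```text
3.65 [ 0.466502   -0.05148061  0.12275899] [1.09397866e-04 4.49074376e-02 9.98991099e-01 3.06867447e-04] 0.647631261324256 0.01669360441359175
narrow 3514 ly -0.0003 lx range -0.0934 -0.02 slope -0.002 zmax 0.0689
flat 3472 ly 0.0016 lx range -0.1057 -0.02 slope -0.003 zmax 0.0689
v 2522 ly 0.0029 lx range -0.1135 -0.02 slope -0.0 zmax 0.069
```

View pics/w1.png

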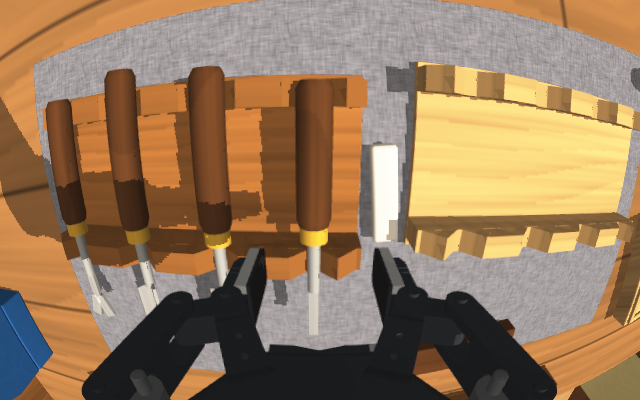

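>>> step_arm(rows=[-1,-4.5,-20,-0.007,0.65,0,0,-30,0,0.65,0,0,-25,0,0.65,0,0,-15,0,0.65,0,0,0,0,0.4,0,0,0,0,0,0,0,0,0,0,0,0,0,0,0,0,0,0,0,0,0,0,0,0,0], squeeze=50)

```text
t: 4.7
eef_pos: [0.4661, -0.0558, 0.0339]
tool_rot: [0.001, 0.049, 0.999, 0.001]
contact_force: [-0.1, 5.1, 0.5]
gripper_width: 0.287
```

>>> step_arm(rows=[0,0,15,0,0,0,0,30,0,0,0,0,25,0,0,-0.6,20.5,0,0,0,-1,30,0,0,0,-1,35,0,0,0,-1,25,0,0,0,0,10,0,0,0,0,0,0,0,0,0,0,0,0,0])

```text
t: 5.7
eef_pos: [0.4615, 0.0615, 0.1029]
tool_rot: [0.0, 0.05, 0.999, -0.0]
contact_force: [0.2, -0.1, -1.3]
gripper_width: 0.286
```

```bash
cat > chk.py <<'E'
from wr import *
import sys
o=bot.get_obs(); print(o['t'],o['eef_pos'].round(4),o['tool_rot'].round(4),round(o['gripper_width'],3),o['contact_force'].round(1),abs(o['joint_vel']).max().round(3))
i,p,d=shot(); cv2.imwrite('pics/%s.png'%sys.argv[1],p[:,:,::-1])
E
python3 chk.py w2
```

```text
5.7 [0.4615 0.0615 0.1029] [ 4.000e-04  5.030e-02  9.987e-01 -1.000e-04] 0.286 [ 0.2 -0.1 -1.3] 0.018
```

View pics/w2.png

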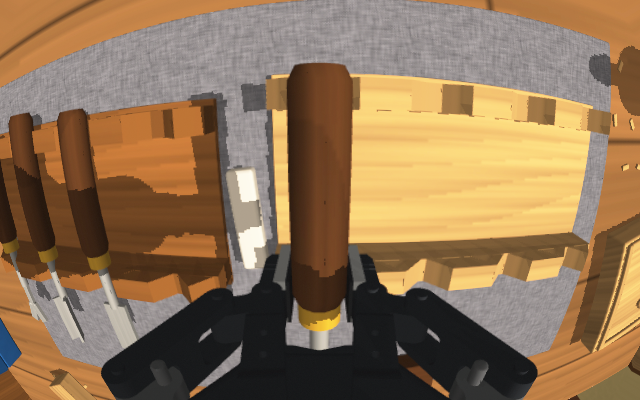

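>>> step_arm(rows=[0.5,3,-20,0,0,0.5,0,-20,0,0,0,0,-15,0,0,0,0,-8,0,0,0,0,-4,0,0,0,0,-2,0,0,0,0,0,0,0,0,0,0,0,0])

```text
t: 6.55
eef_pos: [0.4626, 0.0651, 0.0339]
tool_rot: [0.0, 0.05, 0.999, -0.0]
contact_force: [-0.2, -2.4, -0.3]
gripper_width: 0.284
```

```bash
python3 chk.py w3
```

```text
6.55 [0.4626 0.0651 0.0339] [ 4.000e-04  5.010e-02  9.987e-01 -0.000e+00] 0.284 [-0.2 -2.4 -0.3] 0.003
```

View pics/w3.png

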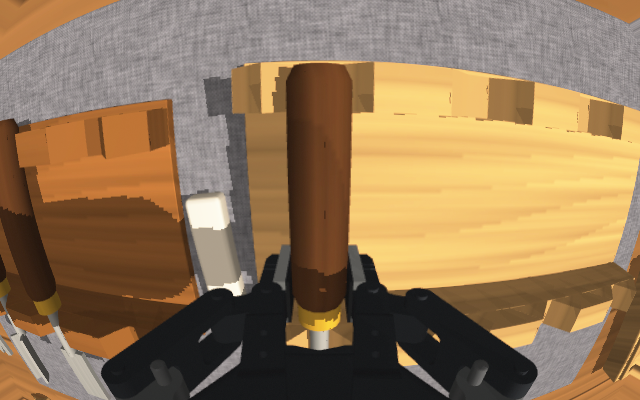

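>>> step_arm(rows=[0,0,0,0,0.4,0,0,0,0,0.6,0,0,0,0,0.6,0,0,20,0,0.6,0,0,30,0,0.6,0,0,20,0,0.6,-0.5,-26,0,0,0.6,-1,-45,0,0,0.6,-1,-45,0,0,0.6,-1,-45,0,0,0.6,-1,-25,0,0,0.6,0,-10,0,0,0.6])

```text
t: 7.8
eef_pos: [0.4574, -0.1333, 0.1037]
tool_rot: [0.0, 0.052, 0.999, -0.0]
contact_force: [-0.5, 0.6, 0.3]
gripper_width: 0.599
```

```bash
python3 chk.py w4; python3 chk.py w5; python3 - <<'E'
from wr import *
i,p,d=shot(); W=wcloud(i,d); P=W[~np.isnan(W).any(-1)]; c,s=np.cos(-.0965),np.sin(-.0965)
for nm,(x,y) in dict(narrow=(.4617,.0645),flat=(.4581,-.1307),v=(.4509,-.2053)).items():
    D=P[:,:2]-[x,y]
    lx=c*D[:,0]+s*D[:,1]; ly=-s*D[:,0]+c*D[:,1]
    m=(P[:,2]>.062)&(P[:,2]<.071)&(abs(ly)<.02)&(lx<-.02)&(lx>-.13)
    if m.sum(): print(nm,m.sum(),'ly',ly[m].mean().round(4),'lx range',lx[m].min().round(4),lx[m].max().round(4), 'slope',np.polyfit(lx[m],ly[m],1)[0].round(3),'zmax',np.percentile(P[m,2],98).round(4))
print(bot.get_obs()['eef_pos'])
E
```

```text
7.8 [ 0.4574 -0.1333  0.1037] [ 2.000e-04  5.210e-02  9.986e-01 -4.000e-04] 0.599 [-0.5  0.6  0.3] 0.195
7.85 [ 0.4576 -0.1333  0.1037] [ 4.000e-04  5.190e-02  9.987e-01 -5.000e-04] 0.597 [ 0.3 -1.5  0.5] 0.056
narrow 1704 ly -0.0049 lx range -0.0932 -0.0201 slope -0.006 zmax 0.069
flat 5045 ly -0.0003 lx range -0.1056 -0.02 slope 0.0 zmax 0.0689
v 4559 ly 0.0016 lx range -0.1133 -0.0201 slope -0.002 zmax 0.0689
[ 0.45790555 -0.12975305  0.1033515 ]
```

View pics/w5.png

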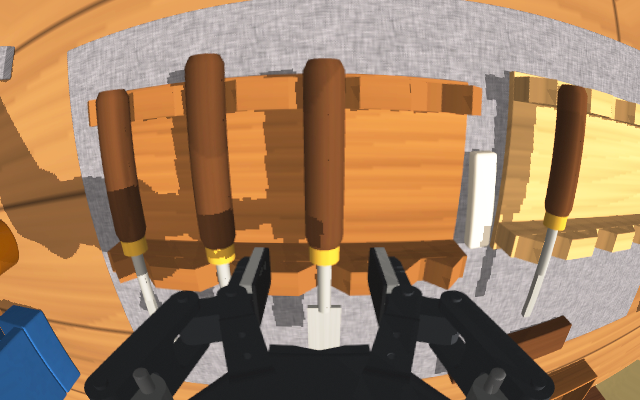

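The narrow chisel is seated, with its tail at rack x −93.2 mm against −93.4 before. The gripper is now over the flat chisel, so I descend and grip.

>>> step_arm(rows=[0,-1,-20,0,0.6,0,0,-30,0,0.6,0,0,-15,0,0.6,0,0,-5,0,0.5,0,0,0,0,0.3,0,0,0,0,0,0,0,0,0,0,0,0,0,0,0,0,0,0,0,0,0,0,0,0,0], squeeze=50)

```text
t: 8.95
eef_pos: [0.4584, -0.1308, 0.034]
tool_rot: [0.001, 0.05, 0.999, 0.0]
contact_force: [-1.4, 4.7, 6.9]
gripper_width: 0.288
```

>>> step_arm(rows=[0,0,15,0,0,0,0,30,0,0,0,0,25,0,0,1,24.5,0,0,0,2,45,0,0,0,2,45,0,0,0,2,45,0,0,0,2,45,0,0,0,1.8,40,0,0,0,0,20,0,0,0,0,5,0,0,0,0,0,0,0,0])

```text
t: 10.15
eef_pos: [0.4686, 0.1378, 0.1033]
tool_rot: [0.0, 0.05, 0.999, -0.0]
contact_force: [-0.5, -0.6, -1.0]
gripper_width: 0.285
```

```bash
python3 chk.py w6;python3 chk.py w6
```

```text
10.15 [0.4686 0.1378 0.1033] [ 1.000e-04  4.950e-02  9.988e-01 -3.000e-04] 0.285 [-0.5 -0.6 -1. ] 0.029
10.2 [0.4685 0.1367 0.1034] [-0.000e+00  5.050e-02  9.987e-01 -4.000e-04] 0.287 [ 0.6 -0.1 -1.4] 0.02
```

View pics/w6.png

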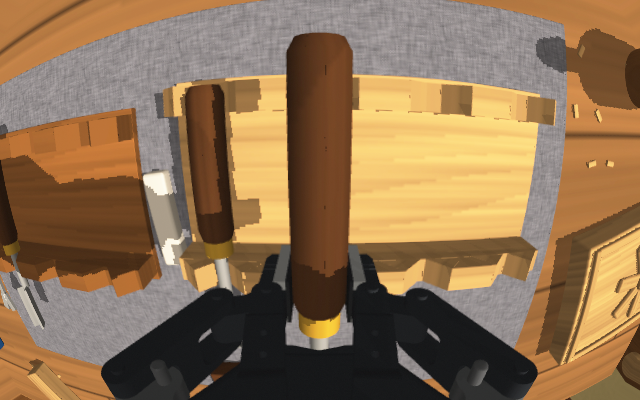

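>>> step_arm(rows=[0.5,2,-20,0,0,0,0,-20,0,0,0,0,-15,0,0,0,0,-8,0,0,0,0,-4,0,0,0,0,-2,0,0,0,0,0,0,0,0,0,0,0,0])

```text
t: 11.05
eef_pos: [0.4695, 0.1401, 0.035]
tool_rot: [0.0, 0.05, 0.999, 0.0]
contact_force: [-1.1, -0.1, -1.6]
gripper_width: 0.29
```

```bash
python3 chk.py w7
```

```text
11.05 [0.4695 0.1401 0.035 ] [4.000e-04 5.000e-02 9.987e-01 2.000e-04] 0.29 [-1.1 -0.1 -1.6] 0.005
```

View pics/w7.png

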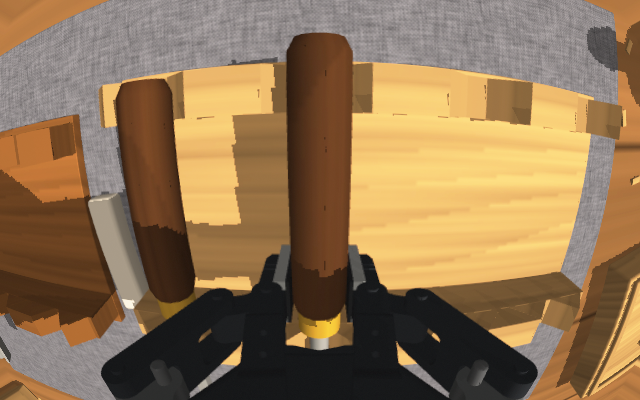

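>>> step_arm(rows=[0,-0.5,-1,0,0,0,0,0,0,0.4,0,0,0,0,0.6,0,0,0,0,0.6,0,0,20,0,0.6,0,0,30,0,0.6,0,0,20,0,0.6,-1.5,-25,0,0,0.6,-2.5,-45,0,0,0.6,-2.5,-45,0,0,0.6,-2.5,-45,0,0,0.6,-2.5,-45,0,0,0.6])

```text
t: 12.3
eef_pos: [0.4573, -0.067, 0.1037]
tool_rot: [0.0, 0.05, 0.999, 0.0]
contact_force: [0.9, -0.2, -0.1]
gripper_width: 0.601
```

>>> step_arm(rows=[-2.5,-45,0,0,0.6,-2.5,-45,0,0,0.6,-1,-30,0,0,0.6,-1,-15,0,0,0.6,0,-5,0,0,0.6,0,0,0,0,0.6,0,0,0,0,0.6])

```text
t: 13.0
eef_pos: [0.4507, -0.2042, 0.1033]
tool_rot: [-0.0, 0.049, 0.999, 0.0]
contact_force: [-0.0, -0.2, -0.2]
gripper_width: 0.598
```

```bash
cat > tl.py <<'E'
from wr import *
i,p,d=shot(); W=wcloud(i,d); P=W[~np.isnan(W).any(-1)]; c,s=np.cos(-.0965),np.sin(-.0965)
for nm,(x,y) in {'e-112':(.4617,.0645),'e-37':(.4689,.1392),'e37':(.4761,.2138),'e112':(.4833,.2885),'f112':(.4653,-.056),'f37':(.4581,-.1307),'f-37':(.4509,-.2053),'f-112':(.4437,-.280)}.items():
    D=P[:,:2]-[x,y]
    lx=c*D[:,0]+s*D[:,1]; ly=-s*D[:,0]+c*D[:,1]
    m=(P[:,2]>.062)&(P[:,2]<.071)&(abs(ly)<.02)&(lx<-.02)&(lx>-.13)
    if m.sum()>200: print(nm,m.sum(),'ly',ly[m].mean().round(4),'lx range',lx[m].min().round(4),lx[m].max().round(4), 'slope',np.polyfit(lx[m],ly[m],1)[0].round(3),'zmax',np.percentile(P[m,2],98).round(4))
E
python3 chk.py w8; python3 tl.py; python3 chk.py w8b
```

```text
13.0 [ 0.4507 -0.2042  0.1033] [-2.000e-04  4.910e-02  9.988e-01  3.000e-04] 0.598 [-0.  -0.2 -0.2] 0.007
e-112 1061 ly -0.0057 lx range -0.0925 -0.02 slope -0.006 zmax 0.069
f-37 5481 ly -0.0004 lx range -0.1129 -0.02 slope -0.005 zmax 0.069
f-112 3798 ly 0.0017 lx range -0.0993 -0.02 slope -0.002 zmax 0.0689
13.1 [ 0.4508 -0.204   0.1033] [-1.000e-04  4.880e-02  9.988e-01  3.000e-04] 0.602 [ 0.6 -0.3  0.4] 0.004
```

View pics/w8.png

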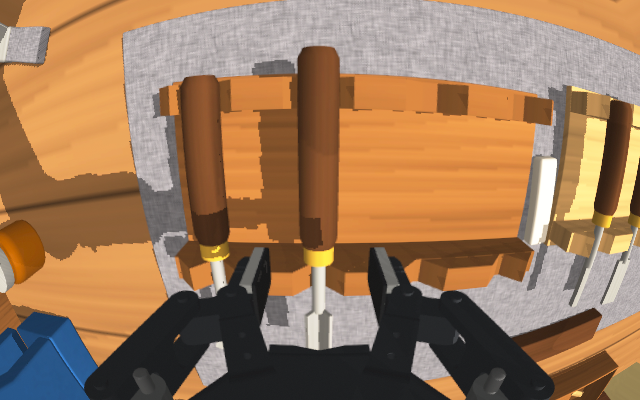

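>>> step_arm(rows=[0,-1.5,-20,0,0.6,0,0,-30,0,0.6,0,0,-15,0,0.6,0,0,-5,0,0.5,0,0,0,0,0.3,0,0,0,0,0,0,0,0,0,0,0,0,0,0,0,0,0,0,0,0,0,0,0,0,0], squeeze=50)

```text
t: 14.15
eef_pos: [0.451, -0.2053, 0.0341]
tool_rot: [0.0, 0.049, 0.999, 0.001]
contact_force: [0.3, 6.1, -0.4]
gripper_width: 0.288
```

>>> step_arm(rows=[0,0,15,0,0,0,0,30,0,0,0,0,25,0,0,1.2,24,0,0,0,3,45,0,0,0,3,45,0,0,0,3,45,0,0,0,3,45,0,0,0,3,45,0,0,0,3,45,0,0,0,3,45,0,0,0,2,45,0,0,0])

```text
t: 15.35
eef_pos: [0.4755, 0.1789, 0.1045]
tool_rot: [0.001, 0.05, 0.999, 0.0]
contact_force: [1.3, 0.2, -1.0]
gripper_width: 0.289
```

>>> step_arm(rows=[1,25,0,0,0,0,10,0,0,0,0,0,0,0,0,0,0,0,0,0,0,0,0,0,0])

```text
t: 15.85
eef_pos: [0.476, 0.2098, 0.1036]
tool_rot: [0.0, 0.051, 0.999, -0.0]
contact_force: [-0.2, 0.1, -0.9]
gripper_width: 0.29
```

```bash
python3 chk.py w9;python3 tl.py
```

```text
15.85 [0.476  0.2098 0.1036] [ 0.000e+00  5.140e-02  9.987e-01 -4.000e-04] 0.29 [-0.2  0.1 -0.9] 0.005
e-112 2331 ly 0.0026 lx range -0.0937 -0.02 slope 0.0 zmax 0.0688
e-37 4160 ly 0.001 lx range -0.1051 -0.02 slope 0.001 zmax 0.0689
```

View pics/w9.png

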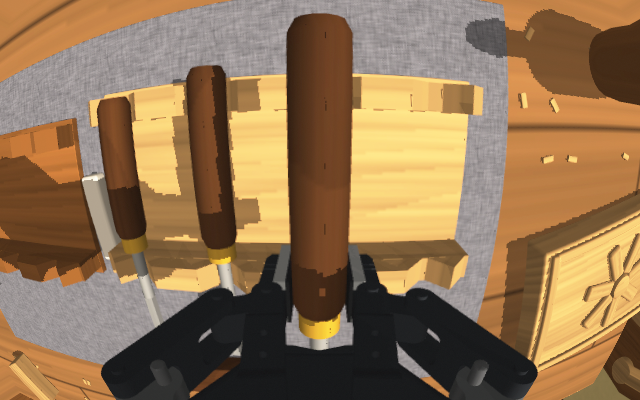

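>>> step_arm(rows=[0,4,-20,0.004,0,0,0,-20,0,0,0,0,-15,0,0,0,0,-8,0,0,0,0,-4,0,0,0,0,-2.5,0,0,0,0,0,0,0,0,0,0,0,0])

```text
t: 16.75
eef_pos: [0.476, 0.2153, 0.0345]
tool_rot: [0.0, 0.048, 0.999, -0.0]
contact_force: [-1.4, -3.6, 3.1]
gripper_width: 0.288
```

```bash
python3 chk.py w10
```

```text
16.75 [0.476  0.2153 0.0345] [ 1.000e-04  4.830e-02  9.988e-01 -2.000e-04] 0.288 [-1.4 -3.6  3.1] 0.002
```

View pics/w10.png

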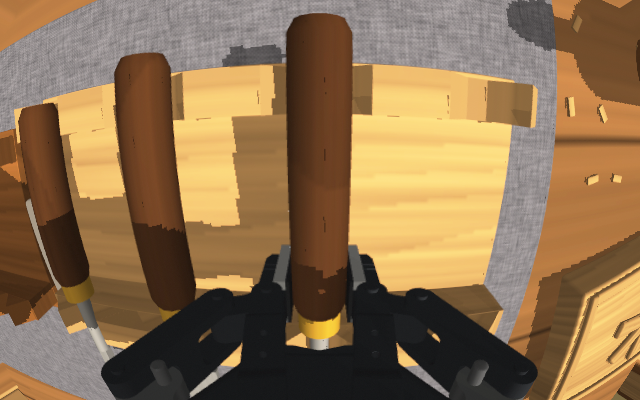

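>>> step_arm(rows=[0,-1,-0.5,0,0,0,0,0,0,0.4,0,0,0,0,0.6,0,0,0,0,0.6,0,0,20,0,0.6,0,0,30,0,0.6,0,0,20,0,0.6,-1.3,-24,0,0,0.6,-3,-45,0,0,0.6,-3,-45,0,0,0.6,-3,-45,0,0,0.6,-3,-45,0,0,0.6])

```text
t: 18.0
eef_pos: [0.4624, 0.0097, 0.1036]
tool_rot: [0.0, 0.048, 0.999, 0.0]
contact_force: [0.3, -0.0, 0.5]
gripper_width: 0.598
```

>>> step_arm(rows=[-3,-45,0,0,0.6,-3,-45,0,0,0.6,-3,-45,0,0,0.6,-3,-45,0,0,0.6,-3,-45,0,0,0.6,-2,-40,0,0,0.6,-2,-20,0,0,0.6,0,-5,0,0,0.6,0,0,0,0,0.6,0,0,0,0,0.6])

```text
t: 19.0
eef_pos: [0.4438, -0.2772, 0.1032]
tool_rot: [-0.0, 0.047, 0.999, 0.001]
contact_force: [-0.8, 1.1, 0.2]
gripper_width: 0.598
```

```bash
python3 chk.py w11; python3 tl.py
```

```text
19.0 [ 0.4438 -0.2772  0.1032] [-2.000e-04  4.700e-02  9.989e-01  5.000e-04] 0.598 [-0.8  1.1  0.2] 0.01
f-112 4706 ly -0.0002 lx range -0.0995 -0.02 slope 0.001 zmax 0.0689
```

View pics/w11.png

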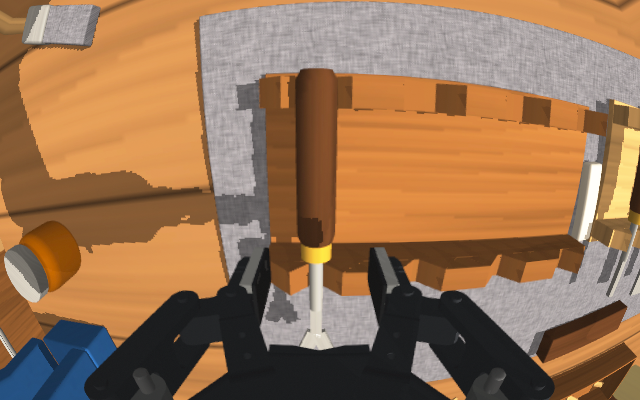

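Fishtail is below the gripper. I shift y by −3 mm and spin slightly while descending.

>>> step_arm(rows=[0,-3,-20,-0.003,0.6,0,0,-30,0,0.6,0,0,-15,0,0.6,0,0,-5,0,0.5,0,0,0,0,0.3,0,0,0,0,0,0,0,0,0,0,0,0,0,0,0,0,0,0,0,0,0,0,0,0,0], squeeze=50)

```text
t: 20.1
eef_pos: [0.4439, -0.28, 0.0341]
tool_rot: [-0.0, 0.049, 0.999, 0.001]
contact_force: [0.1, 5.2, 0.2]
gripper_width: 0.292
```

>>> step_arm(rows=[0,0,15,0,0,0,0,30,0,0,0,0,25,0,0,1.5,24,0,0,0,3.1,45,0,0,0,3.1,45,0,0,0,3.1,45,0,0,0,3.1,45,0,0,0,3.1,45,0,0,0,3.1,45,0,0,0,3.1,45,0,0,0,3.1,45,0,0,0])

```text
t: 21.3
eef_pos: [0.4708, 0.1037, 0.1054]
tool_rot: [0.002, 0.05, 0.999, 0.001]
contact_force: [0.9, -1.3, -0.3]
gripper_width: 0.29
```

>>> step_arm(rows=[3.1,45,0,0,0,3.1,45,0,0,0,3.1,45,0,0,0,3,33,0,0,0,1,15,0,0,0,0,1.5,0,0,0,0,0,0,0,0,0,0,0,0,0,0,0,0,0,0])

```text
t: 22.2
eef_pos: [0.4833, 0.2844, 0.1036]
tool_rot: [-0.0, 0.051, 0.999, -0.0]
contact_force: [-0.7, 0.2, -1.6]
gripper_width: 0.288
```

```bash
python3 chk.py w12; python3 tl.py
```

```text
22.2 [0.4833 0.2844 0.1036] [-1.000e-04  5.080e-02  9.987e-01 -4.000e-04] 0.288 [-0.7  0.2 -1.6] 0.009
e-112 1394 ly 0.0036 lx range -0.0938 -0.02 slope 0.005 zmax 0.0689
e-37 2697 ly 0.0026 lx range -0.105 -0.02 slope 0.002 zmax 0.0689
e37 4615 ly 0.0011 lx range -0.1129 -0.0201 slope 0.0 zmax 0.0689
```

View pics/w12.png

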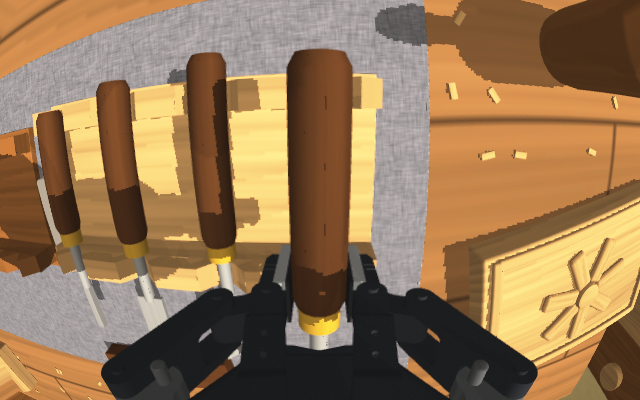

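>>> step_arm(rows=[0,3,-20,0.003,0,0,0,-20,0,0,0,0,-15,0,0,0,0,-8,0,0,0,0,-4,0,0,0,0,-2.5,0,0,0,0,0,0,0,0,0,0,0,0])

```text
t: 23.1
eef_pos: [0.4835, 0.2896, 0.0345]
tool_rot: [0.0, 0.048, 0.999, 0.0]
contact_force: [0.7, -1.1, -1.0]
gripper_width: 0.292
```

```bash
python3 chk.py w13
```

```text
23.1 [0.4835 0.2896 0.0345] [4.000e-04 4.790e-02 9.989e-01 2.000e-04] 0.292 [ 0.7 -1.1 -1. ] 0.002
```

View pics/w13.png

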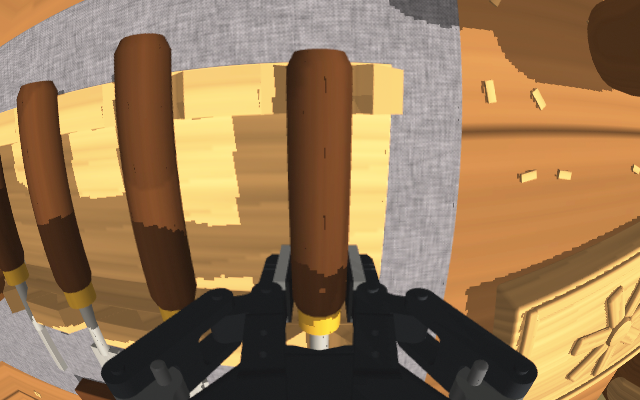

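Release, rise, and back off so all four can be checked.

>>> step_arm(rows=[0,-0.5,-0.5,0,0,0,0,0,0,0.4,0,0,0,0,0.6,0,0,0,0,0.6,0,0,20,0,0.6,0,0,40,0,0.6,0,0,40,0,0.6,0,0,40,0,0.6,0,-30,40,0,0.6,0,-40,30,0,0.6,0,-40,0,0,0.6,0,0,0,0,0.6])

```text
t: 24.35
eef_pos: [0.4838, 0.1731, 0.2448]
tool_rot: [0.001, 0.052, 0.999, 0.0]
contact_force: [-0.3, 0.2, 0.2]
gripper_width: 0.599
```

```bash
python3 chk.py w14; python3 tl.py; python3 chk.py w15
```

```text
24.35 [0.4838 0.1731 0.2448] [8.000e-04 5.200e-02 9.986e-01 2.000e-04] 0.599 [-0.3  0.2  0.2] 0.08
e-112 1233 ly 0.001 lx range -0.0934 -0.02 slope 0.003 zmax 0.0691
e-37 1622 ly -0.0002 lx range -0.1048 -0.02 slope -0.001 zmax 0.069
e37 1793 ly -0.0012 lx range -0.1128 -0.02 slope 0.001 zmax 0.0692
e112 1348 ly -0.0024 lx range -0.0994 -0.02 slope -0.0 zmax 0.0691
24.45 [0.483  0.1783 0.2437] [0.000e+00 4.900e-02 9.988e-01 5.000e-04] 0.593 [0.9 0.7 0.5] 0.037
```

View pics/w15.png

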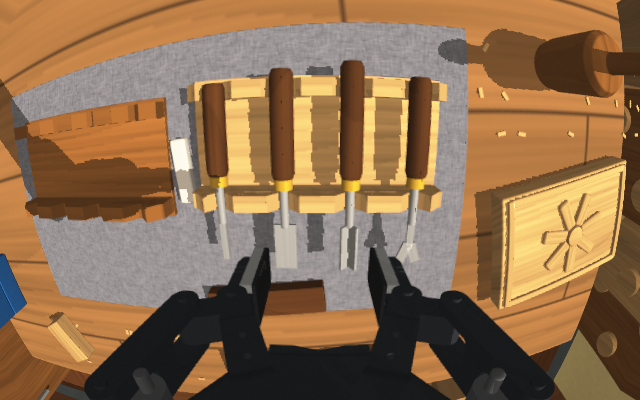

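```bash
python3 - <<'E'
from h import *
for n in('top','scene'):
    p,d=bot.read_camera(n); W=cloud(n,d); cv2.imwrite(f'pics/{n}_end.png',p[:,:,::-1])
    for l in('slip_stone','strop_block'):
        for r in bot.regions_of(n,l)[:1]: print(n,l,round(r['score'],2),np.nanmedian(W[r['pixels']],0).round(4))
from wr import *
i,p,d=shot(); W=wcloud(i,d); P=W[~np.isnan(W).any(-1)]; c,s=np.cos(-.0965),np.sin(-.0965)
for nm,(x,y) in {'e-112':(.4617,.0645),'e-37':(.4689,.1392),'e37':(.4761,.2138),'e112':(.4833,.2885)}.items():
    D=P[:,:2]-[x,y]; lx=c*D[:,0]+s*D[:,1]; ly=-s*D[:,0]+c*D[:,1]
    for a,b in((-.08,-.06),(-.02,.0),(.026,.034),(.05,.06)):
        m=(lx>a)&(lx<b)&(abs(ly)<.006); print(nm,a,np.percentile(P[m,2],95).round(4),end=' | ')
    print()
E
```

```text
top slip_stone 0.77 [0.468 0.004 0.026]
top strop_block 0.69 [0.6651 0.084  0.0343]
scene slip_stone 0.61 [0.4733 0.0056 0.0253]
scene strop_block 0.72 [0.6739 0.0882 0.0334]
e-112 -0.08 0.0689 | e-112 -0.02 0.0686 | e-112 0.026 0.0608 | e-112 0.05 0.0608 | 
e-37 -0.08 0.069 | e-37 -0.02 0.3021 | e-37 0.026 0.0659 | e-37 0.05 0.0609 | 
e37 -0.08 0.0691 | e37 -0.02 0.3385 | e37 0.026 0.0657 | e37 0.05 0.0611 | 
e112 -0.08 0.069 | e112 -0.02 0.0689 | e112 0.026 0.061 | e112 0.05 0.0612 |
```

View pics/scene_end.png

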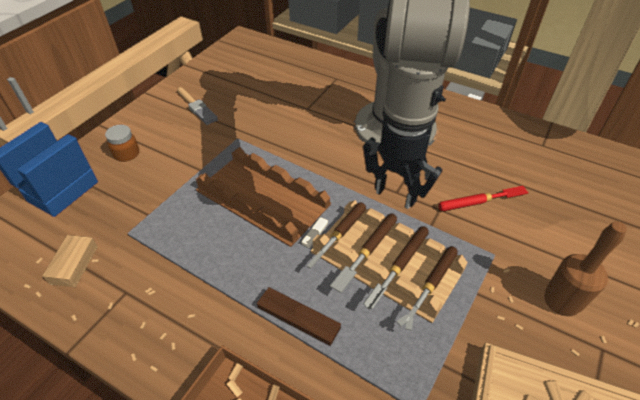

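The scene view shows all four tools level in the pale rack, and the stone and strop have not moved. I'm handing in.

```bash
python3 -c "
from station import bot
print(bot.hand_in())"
```

```text
the job is handed in; nothing more can be done
None
```

I moved all four tools to the empty rack in mirror order. From the gap outward they are narrow chisel, flat chisel, V-tool, fishtail. The job took about 25 s of the 93 s, and I handed it in with the gripper open and well clear.

What the last checks showed:
- **Lengthwise position:** each handle end lies within about 1 mm of where it lay in the full rack (for example −93.4 mm both times for the narrow chisel).
- **Sideways position:** each handle reads within about 2.5 mm of its groove centre. Most of that seems to come from the camera seeing the handles from one side.
- **Level:** handle tops measure about 69 mm and shank tops about 61 mm at all four, which is what a tool lying level in its groove should give, within 1 mm. Just over the handle-to-shank transition, four of the flat chisel and V-tool height readings were spoiled, two of them clearly by the gripper blocking the view. I judged those two level from their handle ends and shanks.
- **Stone and strop:** in the top view the strop block reads where it did at the start. The slip stone's readings agree within the few millimetres that repeated readings vary. I had no starting scene-view reading of the strop to compare.

The readings at the end of each move stayed under about 8 N at the wrist, and no check failed.

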